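# Sort the spring spreaders by feel and fit the firm ones in the brazing jig

### The arm

A 6-joint arm with a two-finger parallel gripper is mounted at the origin on the work surface. World frame = base frame: x ahead of the robot, y to its left, z up, the work surface at z = 0. Lengths are in m, angles in rad, forces in N, time in s.
With the tool pointing down it reaches from about 0.3 to 0.775 m from the base axis. Payload 14.6 kg.
Tool frame: the origin (TCP) lies at the very end of the fingers, on their centre line; the grasp point (between the pads) lies 19 mm behind it; z points along the fingers, y is the line along which they close (so a half turn about z gives the same grasp; the last joint's range is limited). The gripper opens to 94 mm and grips with 3 to 60 N. Pads are 16 mm wide; open, the fingers measure 119 mm over their backs; the gripper's body (75 mm by 177 mm) begins 78 mm behind the grasp point.
Start: joints at [1.054, 0.3, 1.521, -0, 1.321, -0.067], TCP at [0.239, 0.495, 0.18] pointing down, gripper open.
Joint ranges: [-3.03, 3.03], [-0.79, 2.21], [0.23, 2.52], [-1.04, 4.18], [0, 3.07], [-2.55, 2.55]. Speed limits (rad/s): [2.22, 2.22, 2.57, 3.14, 3.14, 3.14].

### API

Orientations are given as [roll, pitch, yaw] about the fixed x, y, z axes, in that order (R = Rz(yaw) Ry(pitch) Rx(roll)).
In Python, from station import ctrl gives the robot as it stands.
- The arm moves only by the tool move_arm, never from a script. Its argument "targets" is a list of rows, each a list of 6 numbers: the shift along the tool's x, y, z in units of 1000 mm (1.0 is 1000 mm), then the turn, a rotation vector about the tool's x, y, z in units of 30 degrees (1.0 is 30 degrees). In form: [[tx, ty, tz, ax, ay, az], ...]. A call has exactly 5 rows; each row is the pose to reach, as a shift and turn from the pose commanded when the call began, along the tool's axes at that moment; what a row does not reach only later rows make up. A row lasts 1/12 s, in which the tool goes at most 41.7 mm and 7.16 degrees, less where a joint would pass 70% of its speed; a pose out of reach is approached as far as the arm can. A call with a number of a shift or a turn outside -1 to 1 is refused whole. A call with a gripper value outside its range is refused whole. "fingers" is the opening, from -1 (shut) to 1 (fully open), set as the call begins (left out, the last holds). The fingers move at their own pace and stop on an object; "grip_force" is the grip in N (left out, the last holds). Time passes only in rows, so rows that repeat a pose let the fingers close, or fill a call up. It gives the time, the measured TCP pose, the force and the opening at its end, in the units of the state.
- ctrl.get_obs(): the state, without advancing time (a new reading comes with each control period).
- ctrl.camera(name): name is "scene" or "side" or "wrist"; returns the picture (480x640x3 uint8, red, green, blue); there is no depth.
- ctrl.camera_info(name): a dict with "fx", "fy", "cx", "cy" (pixels), "rvec" (rotation vector, rad) and "tvec" (3), from world to camera coordinates, as OpenCV has them. Camera axes: x right, y down, z forward; pixel columns grow to the right and rows downward; lengths in m; the calibration is good to about 2 mm. A picture is of the moment at which its call begins: read the wrist's pose just before it. camera_info takes no time and is no camera call; for the wrist camera it gives the pose at the moment of the call.
- ctrl.hand_in(): hands the job in, once; it reports no verdict.
The state is a dict: "time_s": time; "qpos": joint angles; "joint_vel": joint speeds; "tau": joint torques, N m; "ee_pos": TCP position; "eef_rot": TCP orientation; "force": force on the tool from outside, world axes, zero at the start; "moment": the same for the moment, N m; "grip_width": finger opening in m.
Only numpy, scipy, OpenCV 4.12 (cv2) and the standard library are available. Lean on these libraries where they do the work, as an engineer would, in place of code of your own. Each camera call takes 0.05 s, during which the arm holds its last target. There are 200 camera calls.

### The job

Three look-alike spring spreaders stand in the rack; two are firm and one has a tired spring, which only a pinch will tell. Fit the firm ones across the channel in the brazing jig, one in each bay, right down on the channel floor so that they spring out against both flanges, and put the tired one down on the floor of the scrap tray. Never pinch harder than about 30 N, do not ram anything into the jig, and leave the jar, the tools and the steel block alone.

Things in the scene. Friction and masses are not known exactly. Their poses are not given: they have to be found in the camera images.
- rack: Plywood rack board 330 (x) x 96 x 10 mm, fixed on the bench, with three stalls in a row along x, parted by cleats 8 mm high and 10 mm thick. In each stall stands one spring spreader; the three look exactly alike. Origin: centre of the underside; z up.
- stall_near (a point): Middle of a rack stall (rack x = -105 mm), on the board's top, 10 mm above the bench; axes as the rack's. A spreader (0.2 kg) stands here within 4 mm and 0.08 rad: two upright steel end plates (30 mm wide along x, 50 high, 4 thick), 56 mm apart over their outer faces along y, joined by a 24 mm barrel and rod, axis 24 mm up, with a spring inside. Pinching the plates shortens it by up to 12 mm.
- stall_mid (a point): Middle of the rack's middle stall, with another such spreader. Of the three, in any order, two are firm: they yield from about 6 N, then 0.5 mm per N (1.5 mm at 9 N, 7 mm at 20 N). One is tired: it yields from 2 N, then 2 mm per N (closed to about 45 mm at 9 N).
- stall_far (a point): Middle of the third stall (rack x = +105 mm), with another such spreader. Pinch a spreader from above on the outer faces of its end plates, in their upper half: the lowest 14 mm go down between the channel's flanges, and the fingers must stay above these.
- jig: Fixed brazing jig: base plate 250 (x) x 130 x 12 mm, on it an open metal channel along x between two grey stop bars. Channel floor 15 mm above the bench; flanges at +y and -y are 53.5 mm apart inside at the foot (55 at the top), so a spreader enters only while pinched shorter; tops of flanges and bars 29 mm above the bench. Low toggle clamp at each end, to 46 mm high, from 78 mm off centre outwards. Origin: centre of the underside.
- bay_near (a point): Middle of the channel floor in the near bay (jig x = -45 mm), 15 mm above the bench; axes as the jig's (y runs across from flange to flange). Cross ribs 3 mm thick and 10 mm high at jig x = -90, 0 and +90 mm part the channel into two bays, each 87 mm long.
- bay_far (a point): Middle of the channel floor in the far bay (jig x = +45 mm), 15 mm above the bench; axes as the jig's.
- near_left: The foot, the lowest 5 mm, of the channel's left flange in the near bay (jig +y): inner face 26.75 mm from the channel's middle line, from 15 to 20 mm above the bench. Its origin is the jig's. A firm spreader fitted across the bay and right down presses it with about 11 N, a tired one with about 3 N.
- near_right: The foot, the lowest 5 mm, of the channel's right flange in the near bay (jig -y): inner face 26.75 mm from the channel's middle line, from 15 to 20 mm above the bench. Its origin is the jig's. A firm spreader fitted across the bay and right down presses it with about 11 N, a tired one with about 3 N.
- far_left: The foot, the lowest 5 mm, of the channel's left flange in the far bay (jig +y): inner face 26.75 mm from the channel's middle line, from 15 to 20 mm above the bench. Its origin is the jig's. A firm spreader fitted across the bay and right down presses it with about 11 N, a tired one with about 3 N.
- far_right: The foot, the lowest 5 mm, of the channel's right flange in the far bay (jig -y): inner face 26.75 mm from the channel's middle line, from 15 to 20 mm above the bench. Its origin is the jig's. A firm spreader fitted across the bay and right down presses it with about 11 N, a tired one with about 3 N.
- scrap_tray: Shallow open green-painted steel tray fixed to the bench, 150 mm (x) by 170 mm (y), 22 mm high, walls 3 mm thick. Origin: centre of its underside; z up.
- tray_floor: The floor of the scrap tray, its top 3 mm above the bench. Origin as the tray's.
- flux_jar: Bystander: amber glass jar, 60 mm across, 75 mm high, standing; origin at the centre of its underside.
- hammer: Bystander: hammer lying on the bench beyond the work.
- wrench: Bystander: wrench lying on the bench beyond the work.
- steel_block: Bystander: steel block 50 x 80 x 30 mm on the bench; origin at the centre of its underside.
Mind the look-alikes: they are no part of the job. Of the things like the scrap_tray, leave any that is brown or red; of the rest the larger one is meant.

How it is judged:
By the outcome, as a careful person would: the job done as asked, in the order asked, and still so for the second after the job is handed in, with the robot touching nothing.
It also fails if it takes over 72 s, if anything falls off the work surface, if the arm or the gripper's body presses on something with over 40 N, if the wrist force passes 120 N, or if a joint passes its speed limit or range.

## Working session

There is one attempt and no reset: what is moved stays moved. The work goes in short steps, Python scripts to look and compute and a tool call to move; the robot and the scene stay as the last step left them, time stands still between calls to the robot, and variables do not carry over. Pictures are saved under pics/ and viewed, on a budget of 10 in all, crops included, one or two more only if the job needs it, and the job is handed in when it is done.

Besides the shell and the picture viewer there is one more tool, called after "Request:" as a command line: name --pt "numbers of a row" for each row, then --argument value for the rest. move_arm: Moves the arm, as the interface text tells. Shifts and turns lie within -1 to 1; 1 stands for 1000 mm of shift or 30 degrees of turn. Its arguments: {"type":"object","properties":{"targets":{"type":"array"},"fingers":{"type":"number"},"grip_force":{"type":"number"}},"required":["targets"]}

```bash
mkdir -p pics; ls; python3 - <<'E'
from station import ctrl
import cv2,numpy as np
o=ctrl.get_obs();print({k:np.round(v,3).tolist() for k,v in o.items()})
for n in("scene","side","wrist"):
    im=ctrl.camera(n);cv2.imwrite(f"pics/{n}0.png",im[:,:,::-1])
    i=ctrl.camera_info(n);print(n,{k:np.round(v,4).tolist() for k,v in i.items()})
E
```

```text
pics
{'time_s': 0.0, 'qpos': [1.054, 0.3, 1.522, -0.0, 1.321, -0.067], 'joint_vel': [0.0, 0.0, 0.001, 0.001, -0.001, 0.001], 'tau': [-0.001, -53.182, -35.273, 0.071, 0.024, -0.0], 'ee_pos': [0.239, 0.495, 0.18], 'eef_rot': [-3.14, -0.0, 2.692], 'force': [0.104, 0.902, 0.636], 'moment': [0.017, -0.072, -0.055], 'grip_width': 0.094}
scene {'fx': 556.7952, 'fy': 556.7952, 'cx': 312.3609, 'cy': 237.6521, 'rvec': [0.884, 2.742, -0.7449], 'tvec': [0.4507, -0.1937, 1.893]}
side {'fx': 456.1463, 'fy': 456.1463, 'cx': 325.0045, 'cy': 239.1405, 'rvec': [2.2276, -0.796, 0.3522], 'tvec': [-0.4382, 0.2512, 0.89]}
wrist {'fx': 374.4146, 'fy': 374.4146, 'cx': 325.0014, 'cy': 242.2833, 'rvec': [-2.4546, -1.5396, -0.2149], 'tvec': [-0.5486, -0.0287, 0.3907]}
```

View pics/scene0.png

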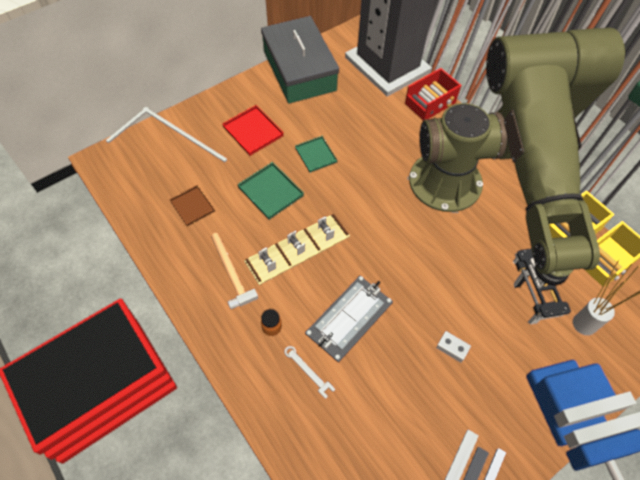

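View pics/side0.png

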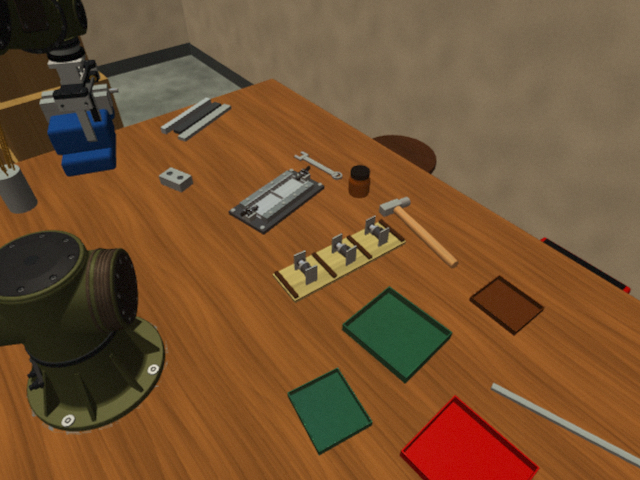

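Scene view: rack around (297,249), jig at (349,318), large green tray at (270,190), small green at (316,154). Side view: rack (340,262), jig (277,200), large green tray (397,333). Next I take coarse positions from colour masks.

```bash
cat > h.py <<'E'
import cv2,numpy as np
from scipy.spatial.transform import Rotation as R
def ray(info,px,z):
    K=np.array([[info['fx'],0,info['cx']],[0,info['fy'],info['cy']],[0,0,1.]])
    Rm=cv2.Rodrigues(np.array(info['rvec'],float))[0];t=np.array(info['tvec'],float)
    c=-Rm.T@t; px=np.atleast_2d(px).astype(float)
    d=(Rm.T@np.linalg.inv(K)@np.c_[px,np.ones(len(px))].T).T
    return c+d*((z-c[2])/d[:,2])[:,None]
def proj(info,P):
    K=np.array([[info['fx'],0,info['cx']],[0,info['fy'],info['cy']],[0,0,1.]])
    return cv2.projectPoints(np.atleast_2d(P).astype(float),np.array(info['rvec'],float),np.array(info['tvec'],float),K,None)[0].reshape(-1,2)
def rect(mask,info,z,seed=None):
    """world rectangle (centre, sizes, angle) of biggest blob (or the one nearest seed)"""
    cs=[c for c in cv2.findContours(mask,cv2.RETR_EXTERNAL,cv2.CHAIN_APPROX_NONE)[0] if cv2.contourArea(c)>150]
    if seed is not None: c=min(cs,key=lambda c:-cv2.pointPolygonTest(c,seed,True))
    else: c=max(cs,key=cv2.contourArea)
    w=ray(info,c[:,0],z)[:,:2]
    return cv2.minAreaRect((w*1000).astype(np.float32))
def toolmove(obs,target,yaw):
    """shift and turn row from present pose to tool-down pose"""
    R0=R.from_euler('xyz',obs['eef_rot']);R1=R.from_euler('xyz',[np.pi,0,yaw])
    return np.r_[R0.inv().apply(np.array(target)-obs['ee_pos']),np.degrees((R0.inv()*R1).as_rotvec())/30]
E
python3 - <<'E'
from station import ctrl
from h import *
for n,sr,sj,sg in(("scene",(297,255),(349,318),(270,190)),("side",(325,275),(277,200),(397,333))):
    im=cv2.imread(f"pics/{n}0.png");i=ctrl.camera_info(n)
    hsv=cv2.cvtColor(im,cv2.COLOR_BGR2HSV);H,S,V=[hsv[:,:,k].astype(int) for k in range(3)]
    print(n,hsv[sr[1],sr[0]],hsv[sj[1],sj[0]],hsv[sg[1],sg[0]])
    k=np.ones((9,9),np.uint8)
    g=((H>60)&(H<95)&(S>90)).astype(np.uint8)
    r=((H>18)&(H<35)&(S>50)&(V>100)).astype(np.uint8);r=cv2.morphologyEx(r,cv2.MORPH_CLOSE,k)
    j=((S<60)).astype(np.uint8);j=cv2.morphologyEx(j,cv2.MORPH_CLOSE,np.ones((5,5),np.uint8))
    print('tray',rect(g,i,.011,sg));print('rack',rect(r,i,.01,sr));print('jig',rect(j,i,.012,sj))
E
```

```text
scene [ 22  88 225] [ 45   2 240] [ 72 114 137]
tray ((507.9574890136719, -307.7388916015625), (145.45689392089844, 169.05264282226562), 4.957144260406494)
rack ((562.2408447265625, -74.39193725585938), (98.4293212890625, 325.4041442871094), 85.67877960205078)
jig ((566.6372680664062, 204.13531494140625), (256.8593444824219, 126.94058227539062), 12.077978134155273)
side [ 23 124 168] [ 60   7 175] [ 70 127  86]
tray ((505.8335876464844, -307.4420471191406), (158.09774780273438, 172.71600341796875), 4.2858452796936035)
rack ((556.6470947265625, -69.35943603515625), (119.5916976928711, 331.641845703125), 83.88763427734375)
jig ((578.2012939453125, 204.96047973632812), (278.4483642578125, 134.27056884765625), 12.116273880004883)
```

View pics/wrist0.png

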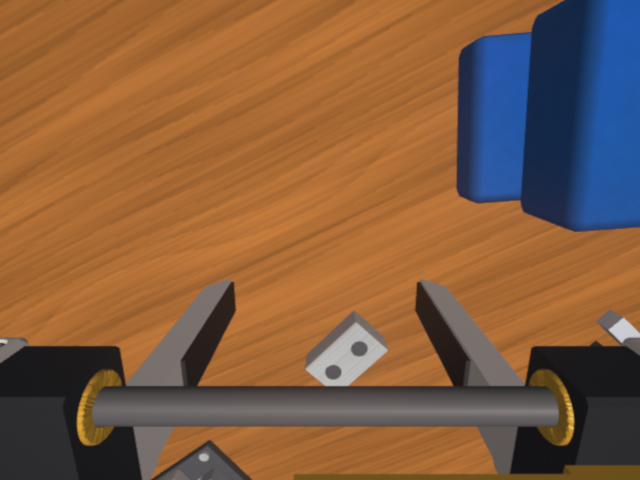

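Scene view gives good fits: rack centre (0.562,-0.074) at -4.3°, jig (0.567,0.204) at 12.1°, tray (0.508,-0.308) at 5°. The wrist picture shows only the steel block between the fingers. I plan the way to the rack.

```bash
cat >> h.py <<'E'
def plan(pose,wps):
    """print one rounded row per waypoint (x,y,z,yaw), splitting to <=0.2 m and <=35 deg; pose=(x,y,z,yaw)"""
    p=np.array(pose[:3],float);r=R.from_euler('xyz',pose[3]) if np.ndim(pose[3]) else R.from_euler('xyz',[np.pi,0,pose[3]])
    for w in wps:
        r1=R.from_euler('xyz',[np.pi,0,w[3]]);w=np.array(w[:3],float)
        n=int(max(1,np.ceil(np.linalg.norm(w-p)/.2),np.ceil((r.inv()*r1).magnitude()/np.radians(34))))
        for k in range(n):
            s=np.round(r.inv().apply((w-p)/(n-k)),4);v=np.round((r.inv()*r1).as_rotvec()/(n-k)/np.radians(30),3)
            print([*s.tolist(),*v.tolist()]);p=p+r.apply(s);r=r*R.from_rotvec(v*np.radians(30))
        print('  at',p.round(4))
E
python3 - <<'E'
from station import ctrl
from h import *
o=ctrl.get_obs();i=ctrl.camera_info("wrist")
Rm=cv2.Rodrigues(np.array(i['rvec'],float))[0];c=-Rm.T@np.array(i['tvec'])
T=R.from_euler('xyz',o['eef_rot'])
print('cam in tool',T.inv().apply(c-o['ee_pos']),'view dir in tool',T.inv().apply(Rm[2]))
plan([*o['ee_pos'],o['eef_rot']],[(.56,-.07,.27,3.067)])
E
```

```text
cam in tool [ 0.07946946 -0.00104507 -0.20334126] view dir in tool [-2.75006560e-01 -1.51359635e-04  9.61442338e-01]
[-0.1337, -0.0924, -0.0225, -0.0, -0.0, -0.179]
[-0.1244, -0.1045, -0.0225, -0.001, -0.0, -0.179]
[-0.1142, -0.1156, -0.0225, -0.0, -0.0, -0.179]
[-0.1028, -0.1258, -0.0226, -0.0, -0.0, -0.18]
  at [ 0.56 -0.07  0.27]
```

Request:
move_arm --pt "-0.038 -0.023 -0.005 0 0 -0.05" --pt "-0.07 -0.046 -0.01 0 0 -0.1" --pt "-0.1 -0.07 -0.015 0 0 -0.15" --pt "-0.1337 -0.0924 -0.0225 0 0 -0.179" --pt "-0.1337 -0.0924 -0.0225 0 0 -0.179" --fingers 1 --grip_force 9

```text
time_s: 0.57
ee_pos: [0.3221, 0.3499, 0.204]
eef_rot: [3.141, 0.002, 2.783]
force: [-0.9, 0.8, 0.4]
grip_width: 0.0938
```

```bash
python3 - <<'E'
from station import ctrl
from h import *
o=ctrl.get_obs();print(o['time_s'],o['ee_pos'],o['eef_rot'])
plan([*o['ee_pos'],o['eef_rot']],[(.45,-.07,.2,3.067)])
E
```

```text
0.5667 [0.32206956 0.34993425 0.20396344] [3.14065350e+00 1.60883156e-03 2.78251051e+00]
[-0.0891, -0.1161, 0.0014, 0.0, 0.001, -0.181]
[-0.0777, -0.124, 0.0013, 0.001, 0.001, -0.181]
[-0.0657, -0.1307, 0.0013, 0.0, 0.001, -0.181]
  at [ 0.45 -0.07  0.2 ]
```

Request:
move_arm --pt "-0.022 -0.029 0 0 0 -0.05" --pt "-0.045 -0.058 0 0 0 -0.1" --pt "-0.067 -0.087 0 0 0 -0.15" --pt "-0.089 -0.116 0 0 0 -0.181" --pt "-0.089 -0.116 0 0 0 -0.181"

```text
time_s: 0.98
ee_pos: [0.3634, 0.2102, 0.2027]
eef_rot: [-3.141, 0.001, 2.877]
force: [-0.6, 0.7, -0.1]
grip_width: 0.0941
```

Request:
move_arm --pt "-0.019 -0.031 0 0 0 -0.05" --pt "-0.039 -0.062 0 0 0 -0.1" --pt "-0.058 -0.093 0 0 0 -0.15" --pt "-0.078 -0.124 0 0 0 -0.181" --pt "-0.078 -0.124 0 0 0 -0.181"

```text
time_s: 1.4
ee_pos: [0.4068, 0.0703, 0.2025]
eef_rot: [-3.141, 0.0, 2.972]
force: [-0.5, 0.3, 0.3]
grip_width: 0.094
```

Request:
move_arm --pt "-0.016 -0.033 0 0 0 -0.05" --pt "-0.033 -0.065 0 0 0 -0.1" --pt "-0.049 -0.098 0 0 0 -0.15" --pt "-0.066 -0.131 0 0 0 -0.181" --pt "-0.066 -0.131 0 0 0 -0.181"

```text
time_s: 1.82
ee_pos: [0.4501, -0.0697, 0.2022]
eef_rot: [-3.141, -0.0, 3.067]
force: [0.8, 1.4, 0.2]
grip_width: 0.094
```

```bash
python3 - <<'E'
from station import ctrl
from h import *
import json
o=ctrl.get_obs();i=ctrl.camera_info("wrist");im=ctrl.camera("wrist");print(o['time_s'],o['ee_pos'],o['eef_rot'])
cv2.imwrite("pics/w1.png",im[:,:,::-1]);json.dump({k:np.array(v).tolist() for k,v in i.items()},open("w1.json","w"))
E
```

```text
1.8167 [ 0.4501295  -0.06965131  0.20222756] [-3.14092632e+00 -3.71385497e-04  3.06724907e+00]
```

View pics/w1.png

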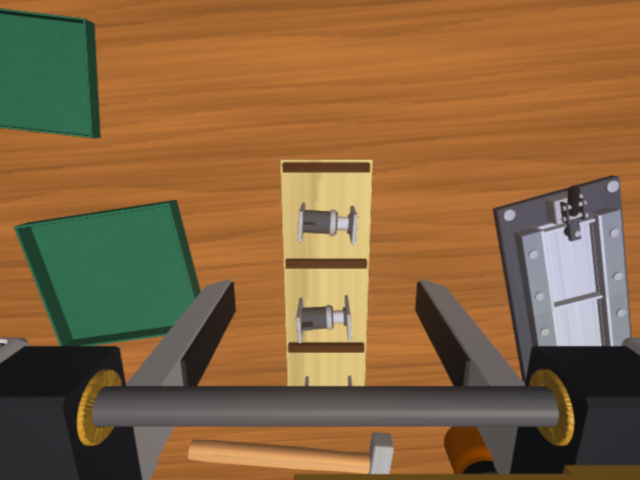

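Wrist view: near spreader at (327,223), mid at (325,318), far hidden behind the gripper bar; tray at left, jig at right. Image up is toward the robot. I get coarse spreader centres, then go above the near one.

```bash
cat >> h.py <<'E'
def spreaders(im,info,box):
    """im BGR; outer hull of grey-on-yellow blobs in box (c0,r0,c1,r1); prints per-row outer edges at z=.06"""
    hsv=cv2.cvtColor(im,cv2.COLOR_BGR2HSV);S=hsv[:,:,1]
    m=np.zeros(S.shape,np.uint8);c0,r0,c1,r1=box;m[r0:r1,c0:c1]=(S[r0:r1,c0:c1]<75)
    m=cv2.morphologyEx(m,cv2.MORPH_OPEN,np.ones((2,2),np.uint8))
    n,l,st,ce=cv2.connectedComponentsWithStats(m)
    for k in range(1,n):
        if st[k,4]>60: print(st[k],ce[k].round(1),ray(info,[ce[k]],.034)[0].round(4))
    return m
E
python3 - <<'E'
from station import ctrl
from h import *
import json
i=json.load(open('w1.json'));im=cv2.imread('pics/w1.png')
spreaders(im,i,(284,165,370,345))
hsv=cv2.cvtColor(im,cv2.COLOR_BGR2HSV)
r=((hsv[:,:,0]>18)&(hsv[:,:,0]<35)&(hsv[:,:,1]>50)&(hsv[:,:,2]>90)).astype(np.uint8)
for row in (165,180,245,280,300,340):
    c=np.where(r[row,270:390])[0]+270;print(row,ray(i,[[c[0],row],[c[-1]+1,row]],.01)[:,:2].round(4).tolist())
# top edge of rack
for col in (290,325,360):
    c=np.where(r[100:250,col])[0]+100;print(col,ray(i,[[col,c[0]]],.01)[0].round(4))
o=ctrl.get_obs()
plan([*o['ee_pos'],o['eef_rot']],[(.457,-.066,.11,3.067)])
E
```

```text
[ 299  204   60   42 1333] [327.4 223.6] [ 0.4568 -0.0691  0.034 ]
[ 297  297   56   48 1222] [322.5 319.5] [ 0.5639 -0.0824  0.034 ]
165 [[0.3965, -0.1128], [0.4036, -0.0186]]
180 [[0.4119, -0.1144], [0.419, -0.0203]]
245 [[0.4827, -0.1199], [0.4898, -0.0254]]
280 [[0.5239, -0.1231], [0.5311, -0.0272]]
300 [[0.5485, -0.1245], [0.5556, -0.0294]]
340 [[0.6, -0.1287], [0.6072, -0.0328]]
290 [ 0.3922 -0.103   0.01  ]
325 [ 0.3949 -0.0669  0.01  ]
360 [ 0.3976 -0.0308  0.01  ]
[-0.0075, 0.002, 0.0921, 0.0, -0.002, -0.001]
  at [ 0.457 -0.066  0.11 ]
```

Request:
move_arm --pt "-0.002 0.0 0.023 0 0 0" --pt "-0.004 -0.001 0.046 0 0 0" --pt "-0.006 -0.001 0.07 0 0 0" --pt "-0.007 -0.001 0.092 0 0 0" --pt "-0.007 -0.001 0.092 0 0 0"

```text
time_s: 2.28
ee_pos: [0.4541, -0.0656, 0.1071]
eef_rot: [3.14, -0.006, 3.071]
force: [-0.2, -0.9, -0.6]
grip_width: 0.0943
```

```bash
python3 - <<'E'
from station import ctrl
from h import *
import json
o=ctrl.get_obs();i=ctrl.camera_info("wrist");im=ctrl.camera("wrist")[:,:,::-1].copy();print(o['time_s'],o['ee_pos'],o['eef_rot'])
json.dump({k:np.array(v).tolist() for k,v in i.items()},open("w2.json","w"))
m=spreaders(im,i,(240,150,412,385))
print(proj(i,o['ee_pos']))
cv2.imwrite("pics/w2.png",im);cv2.imwrite("pics/w2c.png",np.hstack([cv2.resize(im[180:385,220:430],None,fx=1.9,fy=1.9),cv2.cvtColor(cv2.resize(m[180:385,220:430]*255,None,fx=1.9,fy=1.9),cv2.COLOR_GRAY2BGR)]))
E
```

```text
2.2833 [ 0.45408432 -0.06561738  0.10710033] [ 3.14047599 -0.00598971  3.07051304]
[ 283  220   81   59 2468] [321.5 247.5] [ 0.4567 -0.0697  0.034 ]
[ 282  337   72   49 2037] [315.3 367.2] [ 0.5617 -0.0828  0.034 ]
[[327.23795472 278.25728055]]
```

View pics/w2c.png

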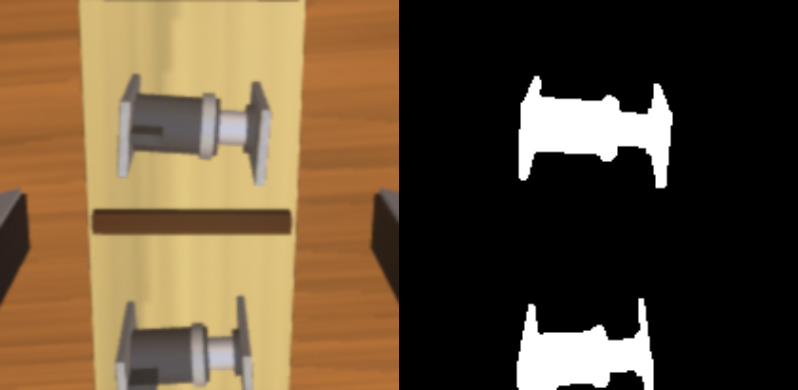

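Crop shows near spreader's plate tops: left (283,233)-(282,273), right (363,238)-(360,277); mid spreader partly visible. Cast these onto z=60 mm.

```bash
cat >> h.py <<'E'
def plates(info,pts,z):
    """pts: left near,left far,right near,right far outer top corners (pixels) -> centre, width, yaw"""
    w=ray(info,pts,z)[:,:2];c=w.mean(0);a=w[1]-w[0]+w[3]-w[2];ac=(w[2]+w[3]-w[0]-w[1])/2
    print('centre',c.round(4),'len',np.linalg.norm(a)/2*1e3,'width',np.linalg.norm(ac)*1e3,'yaw plates',np.degrees(np.arctan2(a[1],a[0])),'yaw axis',np.degrees(np.arctan2(-ac[0],ac[1])))
    return c
E
python3 - <<'E'
from station import ctrl
from h import *
import json
i=json.load(open('w2.json'))
c=plates(i,[(283.2,232.6),(282.1,273.2),(362.6,237.9),(360,276.8)],.06)
o=ctrl.get_obs();print(o['ee_pos'])
E
```

```text
centre [ 0.4549 -0.069 ] len 29.318917557814256 width 55.357763435502626 yaw plates -6.813106096782414 yaw axis -7.519243830925638
[ 0.45499658 -0.06597938  0.10945172]
```

```bash
python3 - <<'E'
from station import ctrl
from h import *
o=ctrl.get_obs()
plan([*o['ee_pos'],o['eef_rot']],[(.455,-.069,.030,3.016)])
E
```

```text
[-0.0005, -0.0031, 0.0794, 0.001, -0.007, 0.104]
  at [ 0.455 -0.069  0.03 ]
```

Request:
move_arm --pt "0 -0.003 0.02 0 0 0.1" --pt "0 -0.003 0.04 0 0 0.1" --pt "0 -0.003 0.065 0 0 0.1" --pt "0 -0.003 0.0795 0 0 0.1" --pt "0 -0.003 0.0795 0 0 0.1"

```text
time_s: 2.75
ee_pos: [0.455, -0.0695, 0.0302]
eef_rot: [3.141, -0.002, 3.018]
force: [0.4, 0.2, -0.2]
grip_width: 0.0943
```

Request:
move_arm --pt "0 0 0 0 0 0" --pt "0 0 0 0 0 0" --pt "0 0 0 0 0 0" --pt "0 0 0 0 0 0" --pt "0 0 0 0 0 0" --fingers -1 --grip_force 9

```text
time_s: 3.17
ee_pos: [0.4562, -0.0704, 0.0319]
eef_rot: [-3.141, 0.001, 3.017]
force: [0.1, -0.4, 0.3]
grip_width: 0.0641
```

Request:
move_arm --pt "0 0 0 0 0 0" --pt "0 0 0 0 0 0" --pt "0 0 0 0 0 0" --pt "0 0 0 0 0 0" --pt "0 0 0 0 0 0"

```text
time_s: 3.58
ee_pos: [0.456, -0.0704, 0.0315]
eef_rot: [3.142, 0.001, 3.017]
force: [-1.0, 1.1, 5.8]
grip_width: 0.055
```

55 mm at 9 N: firm. Now squeeze at 20 N and lift.

Request:
move_arm --pt "0 0 0 0 0 0" --pt "0 0 0 0 0 0" --pt "0 0 0 0 0 0" --pt "0 0 0 0 0 0" --pt "0 0 0 0 0 0" --grip_force 20

```text
time_s: 4.0
ee_pos: [0.4561, -0.0704, 0.0315]
eef_rot: [-3.142, 0.001, 3.017]
force: [0.4, 1.4, 4.5]
grip_width: 0.0489
```

Request:
move_arm --pt "0 0 -0.01 0 0 0" --pt "0 0 -0.035 0 0 0" --pt "0 0 -0.07 0 0 0" --pt "0 0 -0.1 0 0 0" --pt "0 0 -0.12 0 0 0"

```text
time_s: 4.42
ee_pos: [0.456, -0.0705, 0.1544]
eef_rot: [-3.141, 0.002, 3.017]
force: [-0.1, -0.3, -1.7]
grip_width: 0.048
```

```bash
python3 - <<'E'
from station import ctrl
from h import *
o=ctrl.get_obs();print(o['ee_pos'],o['grip_width'])
plan([*o['ee_pos'],o['eef_rot']],[(.50,.19,.155,3.3525)])
E
```

```text
[ 0.45603043 -0.07051355  0.15441579] 0.04803366040162089
[-0.0057, 0.132, -0.0003, -0.001, 0.002, -0.32]
[-0.0276, 0.1292, -0.0003, -0.001, 0.002, -0.32]
  at [0.5   0.19  0.155]
```

Request:
move_arm --pt "-0.001 0.033 0 0 0 -0.08" --pt "-0.003 0.066 0 0 0 -0.16" --pt "-0.004 0.099 0 0 0 -0.24" --pt "-0.006 0.132 0 0 0 -0.32" --pt "-0.006 0.132 0 0 0 -0.32"

```text
time_s: 4.83
ee_pos: [0.4781, 0.0639, 0.1515]
eef_rot: [3.141, -0.0, -3.092]
force: [0.4, -1.3, -2.4]
grip_width: 0.048
```

Request:
move_arm --pt "-0.007 0.033 0 0 0 -0.08" --pt "-0.014 0.066 0 0 0 -0.16" --pt "-0.021 0.099 0 0 0 -0.24" --pt "-0.028 0.129 0 0 0 -0.32" --pt "-0.028 0.129 0 0 0 -0.32"

```text
time_s: 5.25
ee_pos: [0.5004, 0.1938, 0.1512]
eef_rot: [3.141, -0.0, -2.925]
force: [-0.3, 0.2, -2.9]
grip_width: 0.0482
```

```bash
python3 - <<'E'
from station import ctrl
from h import *
import json
o=ctrl.get_obs();i=ctrl.camera_info("wrist");im=ctrl.camera("wrist")[:,:,::-1].copy();print(o['time_s'],o['ee_pos'],o['eef_rot'],o['grip_width'])
json.dump({k:np.array(v).tolist() for k,v in i.items()},open("w3.json","w"))
cv2.imwrite("pics/w3.png",im);cv2.imwrite("pics/w3c.png",cv2.resize(im[100:385,140:540],None,fx=2,fy=2))
E
```

```text
5.25 [0.50035121 0.19376671 0.1512151 ] [ 3.14094576e+00 -2.62356062e-04 -2.92504761e+00] 0.04820782689755882
```

View pics/w3c.png

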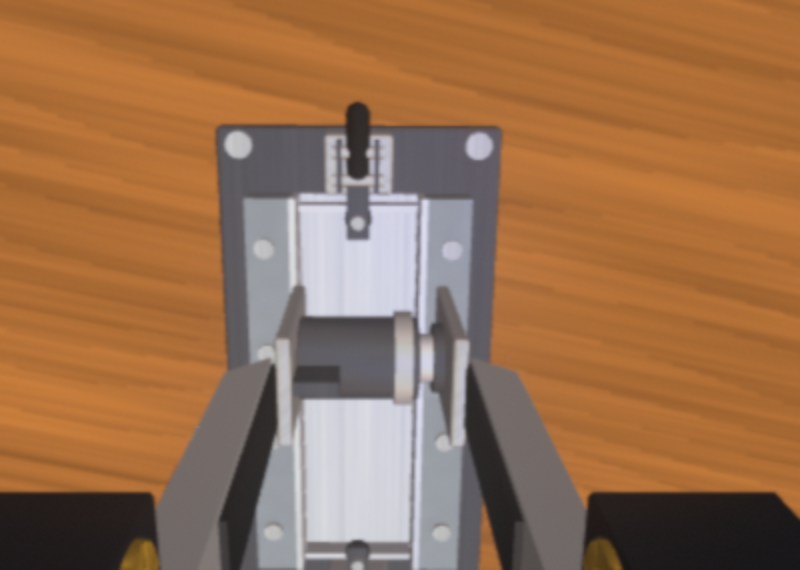

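Jig seen from above: stop-bar bolts at crop (263,249),(452,250),(274,532),(441,532); base near corners (218,128),(500,128); near rib row ~203, another rib row ~552. Convert.

```bash
python3 - <<'E'
from station import ctrl
from h import *
import json
i=json.load(open('w3.json'));f=lambda p:np.array(p)/2.+[140,100]
a=ray(i,f([(263,249),(452,250),(274,532),(441,532)]),.029)[:,:2]
m0=(a[0]+a[1])/2;m1=(a[2]+a[3])/2;d=m1-m0
print('bolts',a.round(4),m0,m1,'yaw',np.degrees(np.arctan2(d[1],d[0])),'dist',np.linalg.norm(d),'widths',np.linalg.norm(a[1]-a[0]),np.linalg.norm(a[3]-a[2]))
b=ray(i,f([(218,128),(500,128)]),.012)[:,:2];print('base corners',b.round(4),'width',np.linalg.norm(b[1]-b[0]),'yaw',np.degrees(np.arctan2(-(b[1]-b[0])[0],(b[1]-b[0])[1])))
u=d/np.linalg.norm(d)
print('jig centre from base edge',b.mean(0)+u*.125)
print('ribs',ray(i,f([(358,203),(358,552)]),.025)[:,:2].round(4))
im=cv2.imread('pics/w3.png')
# flange edges along rows
g=cv2.cvtColor(im,cv2.COLOR_BGR2GRAY)
for r in (206,215,232,340,350):
    print(r,[int(v) for v in g[r,276:300]],'|',[int(v) for v in g[r,340:366]])
# spreader top corners
plates(i,f([(277,338),(277,443),(468,338),(465,443)]),np.array(.1815))
o=ctrl.get_obs();print(o['ee_pos'])
E
```

```text
bolts [[0.5073 0.1452]
 [0.4897 0.2276]
 [0.649  0.176 ]
 [0.6312 0.2575]] [0.49846451 0.18640207] [0.64005212 0.216755  ] yaw 12.099681250544105 dist 0.14480453321850442 widths 0.08433970148889786 0.08340174796477699
base corners [[0.4611 0.1141]
 [0.434  0.2378]] width 0.126615064925956 yaw 12.361528075264047
jig centre from base edge [0.56977479 0.20211285]
ribs [[0.4786 0.1823]
 [0.6541 0.22  ]]
206 [154, 154, 155, 155, 156, 156, 158, 169, 201, 220, 219, 187, 147, 161, 196, 212, 212, 211, 214, 215, 214, 214, 216, 218] | [215, 214, 212, 210, 212, 214, 215, 201, 168, 132, 157, 206, 221, 208, 178, 159, 157, 157, 157, 157, 157, 157, 156, 156, 155, 155]
215 [154, 156, 155, 156, 157, 158, 159, 168, 199, 220, 220, 194, 155, 158, 192, 210, 210, 210, 212, 214, 214, 212, 213, 217] | [215, 212, 208, 206, 210, 214, 215, 199, 158, 124, 176, 220, 222, 201, 169, 157, 156, 156, 156, 156, 155, 155, 155, 154, 154, 154]
232 [158, 158, 158, 158, 158, 158, 157, 159, 185, 212, 219, 200, 164, 150, 174, 200, 209, 209, 211, 214, 215, 213, 214, 217] | [215, 213, 208, 208, 211, 214, 215, 199, 153, 140, 193, 220, 214, 186, 160, 157, 158, 158, 159, 158, 158, 158, 158, 158, 159, 158]
340 [157, 158, 158, 158, 158, 158, 158, 158, 158, 158, 163, 192, 216, 216, 185, 153, 163, 189, 206, 208, 209, 212, 212, 212] | [207, 207, 210, 211, 197, 164, 142, 181, 216, 216, 191, 161, 157, 158, 158, 158, 159, 159, 159, 158, 158, 158, 158, 158, 158, 158]
350 [156, 156, 156, 156, 157, 157, 157, 157, 157, 157, 160, 182, 208, 214, 189, 152, 157, 188, 205, 207, 208, 211, 212, 212] | [205, 207, 210, 210, 187, 146, 135, 181, 213, 208, 183, 161, 158, 158, 157, 157, 157, 157, 157, 157, 157, 157, 157, 158, 157, 157]
centre [0.4978 0.1922] len 28.53165040312188 width 47.49410674521088 yaw plates 11.64792110257721 yaw axis 12.338880692958563
[0.50006142 0.19167695 0.15103329]
```

```bash
python3 - <<'E'
from station import ctrl
from h import *
o=ctrl.get_obs();print(o['ee_pos'],o['eef_rot'])
plan([*o['ee_pos'],o['eef_rot']],[(.5254,.1936,.07,-2.930),(.5254,.1936,.043,-2.930)])
E
```

```text
[0.50006142 0.19167695 0.15103329] [-3.14153883e+00 -9.20308998e-04 -2.92738663e+00]
[-0.0252, -0.0035, 0.081, -0.0, -0.002, 0.005]
  at [0.5254 0.1936 0.07  ]
[-0.0, -0.0, 0.027, -0.0, 0.0, -0.0]
  at [0.5254 0.1936 0.043 ]
```

Request:
move_arm --pt "-0.008 -0.001 0.02 0 0 0" --pt "-0.016 -0.002 0.04 0 0 0" --pt "-0.025 -0.0035 0.06 0 0 0.005" --pt "-0.025 -0.0035 0.081 0 0 0.005" --pt "-0.025 -0.0035 0.081 0 0 0.005"

```text
time_s: 5.72
ee_pos: [0.5237, 0.19, 0.0665]
eef_rot: [-3.141, -0.007, -2.935]
force: [-0.3, -0.5, -3.7]
grip_width: 0.0482
```

Request:
move_arm --pt "0 0 0 0 0 0" --pt "0 0 0.004 0 0 0" --pt "0 0 0.008 0 0 0" --pt "0 0 0.01 0 0 0" --pt "0 0 0.01 0 0 0"

```text
time_s: 6.13
ee_pos: [0.5255, 0.1917, 0.0603]
eef_rot: [-3.142, 0.0, -2.933]
force: [0.1, 0.1, -2.6]
grip_width: 0.0482
```

```bash
python3 - <<'E'
from station import ctrl
from h import *
import json
o=ctrl.get_obs();i=ctrl.camera_info("wrist");im=ctrl.camera("wrist")[:,:,::-1].copy();print(o['time_s'],o['ee_pos'],o['eef_rot'],o['grip_width'],o['force'])
json.dump({k:np.array(v).tolist() for k,v in i.items()},open("w4.json","w"))
cv2.imwrite("pics/w4.png",im);cv2.imwrite("pics/w4c.png",cv2.resize(im[130:385,200:450],None,fx=2.3,fy=2.3))
g=cv2.cvtColor(im,cv2.COLOR_BGR2GRAY)
E
```

```text
6.1333 [0.52549929 0.19171186 0.06031011] [-3.14157391e+00  1.81603285e-04 -2.93327277e+00] 0.0481698017729173 [ 0.06567477  0.12933371 -2.55223263]
```

View pics/w4c.png

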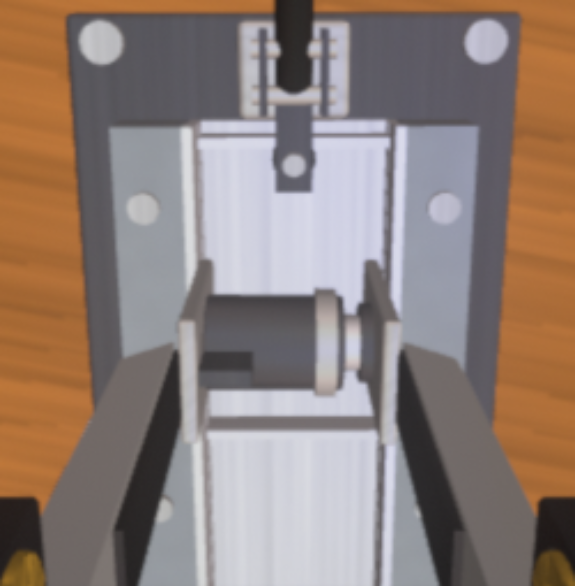

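Spreader centre sits ~1.1 mm to the left (-y) of the jig's centreline (crop col 290 vs 294 with parallax); correct by +1.2 mm and go down between flanges.

Request:
move_arm --pt "0 0.0012 0 0 0 0.0" --pt "0 0.0012 0.004 0 0 0" --pt "0 0.0012 0.008 0 0 0" --pt "0 0.0012 0.012 0 0 0" --pt "0 0.0012 0.014 0 0 0"

```text
time_s: 6.6
ee_pos: [0.525, 0.1929, 0.0453]
eef_rot: [-3.141, -0.001, -2.933]
force: [0.5, -0.0, -1.8]
grip_width: 0.0482
```

Request:
move_arm --pt "0 0 0.001 0 0 0" --pt "0 0 0.002 0 0 0" --pt "0 0 0.003 0 0 0" --pt "0 0 0.004 0 0 0" --pt "0 0 0.004 0 0 0"

```text
time_s: 7.02
ee_pos: [0.5253, 0.1929, 0.042]
eef_rot: [-3.142, -0.0, -2.933]
force: [0.0, 0.9, -2.4]
grip_width: 0.0483
```

Request:
move_arm --pt "0 0 0.001 0 0 0" --pt "0 0 0.002 0 0 0" --pt "0 0 0.003 0 0 0" --pt "0 0 0.004 0 0 0" --pt "0 0 0.004 0 0 0"

```text
time_s: 7.43
ee_pos: [0.5252, 0.1929, 0.0379]
eef_rot: [-3.142, -0.0, -2.933]
force: [0.4, -0.7, -1.6]
grip_width: 0.0482
```

Request:
move_arm --pt "0 0 0.0004 0 0 0" --pt "0 0 0.0008 0 0 0" --pt "0 0 0.0012 0 0 0" --pt "0 0 0.0015 0 0 0" --pt "0 0 0.0015 0 0 0"

```text
time_s: 7.85
ee_pos: [0.5254, 0.193, 0.0367]
eef_rot: [3.142, 0.0, -2.933]
force: [0.0, -0.2, -1.6]
grip_width: 0.0482
```

Not touching yet; a bit more.

Request:
move_arm --pt "0 0 0.0004 0 0 0" --pt "0 0 0.0008 0 0 0" --pt "0 0 0.0012 0 0 0" --pt "0 0 0.0015 0 0 0" --pt "0 0 0.0015 0 0 0"

```text
time_s: 8.27
ee_pos: [0.526, 0.1931, 0.0365]
eef_rot: [3.142, 0.002, -2.933]
force: [-3.2, -1.2, 11.7]
grip_width: 0.0483
```

Request:
move_arm --pt "0 0 0.0004 0 0 0" --pt "0 0 0.0007 0 0 0" --pt "0 0 0.001 0 0 0" --pt "0 0 0.001 0 0 0" --pt "0 0 0.001 0 0 0"

```text
time_s: 8.68
ee_pos: [0.5264, 0.1932, 0.0365]
eef_rot: [3.141, 0.003, -2.933]
force: [-4.8, -2.7, 20.2]
grip_width: 0.0484
```

On the floor (20 N). Ease to a light press, then let the grip force down so it springs out.

Request:
move_arm --pt "0 0 -0.001 0 0 0" --pt "0 0 -0.001 0 0 0" --pt "0 0 -0.001 0 0 0" --pt "0 0 -0.001 0 0 0" --pt "0 0 -0.001 0 0 0" --grip_force 8

```text
time_s: 9.1
ee_pos: [0.5261, 0.1934, 0.0362]
eef_rot: [3.141, 0.002, -2.933]
force: [-0.7, 1.0, 10.2]
grip_width: 0.053
```

Request:
move_arm --pt "0 0 0 0 0 0" --pt "0 0 0 0 0 0" --pt "0 0 0 0 0 0" --pt "0 0 0 0 0 0" --pt "0 0 0 0 0 0" --grip_force 4

```text
time_s: 9.52
ee_pos: [0.526, 0.1934, 0.036]
eef_rot: [3.141, 0.002, -2.933]
force: [-0.3, 1.3, 6.9]
grip_width: 0.0534
```

Request:
move_arm --pt "0 0 0 0 0 0" --pt "0 0 0 0 0 0" --pt "0 0 0 0 0 0" --pt "0 0 0 0 0 0" --pt "0 0 0 0 0 0" --fingers 0.6

```text
time_s: 9.93
ee_pos: [0.5252, 0.1929, 0.035]
eef_rot: [-3.142, -0.0, -2.933]
force: [0.3, 0.2, -0.4]
grip_width: 0.075
```

Width stops at 53.4 mm: it bears on the flanges' foot. Retreat and go above the mid stall.

Request:
move_arm --pt "0 0 -0.01 0 0 0" --pt "0 0 -0.03 0 0 0" --pt "0 0 -0.06 0 0 0" --pt "0 0 -0.085 0 0 0" --pt "0 0 -0.085 0 0 0" --fingers 1

```text
time_s: 10.35
ee_pos: [0.5274, 0.1936, 0.126]
eef_rot: [3.141, 0.008, -2.933]
force: [0.0, -0.3, -0.4]
grip_width: 0.0939
```

```bash
python3 - <<'E'
from station import ctrl
from h import *
import json
o=ctrl.get_obs();i=ctrl.camera_info("wrist");im=ctrl.camera("wrist")[:,:,::-1].copy();print(o['ee_pos'])
cv2.imwrite("pics/w5.png",im)
json.dump({k:np.array(v).tolist() for k,v in i.items()},open("w5.json","w"))
plan([*o['ee_pos'],o['eef_rot']],[(.560,-.081,.11,3.05)])
E
```

```text
[0.52741064 0.19361322 0.12595807]
[0.0125, -0.1377, 0.0078, 0.002, 0.007, 0.286]
[-0.0082, -0.138, 0.008, 0.001, 0.008, 0.287]
  at [ 0.56  -0.081  0.11 ]
```

Request:
move_arm --pt "0.003 -0.034 0.002 0 0 0.07" --pt "0.006 -0.068 0.004 0 0 0.14" --pt "0.009 -0.103 0.006 0 0 0.21" --pt "0.0125 -0.138 0.006 0 0 0.286" --pt "0.0125 -0.138 0.006 0 0 0.286"

```text
time_s: 10.82
ee_pos: [0.5415, 0.0506, 0.1133]
eef_rot: [-3.141, -0.001, -3.089]
force: [0.4, -0.4, -0.3]
grip_width: 0.0941
```

Request:
move_arm --pt "-0.002 -0.034 0.002 0 0 0.07" --pt "-0.004 -0.068 0.004 0 0 0.14" --pt "-0.006 -0.103 0.006 0 0 0.21" --pt "-0.008 -0.138 0.006 0 0 0.287" --pt "-0.008 -0.138 0.006 0 0 0.287"

```text
time_s: 11.23
ee_pos: [0.5575, -0.0864, 0.1073]
eef_rot: [-3.141, -0.001, 3.044]
force: [-1.1, -0.6, 0.8]
grip_width: 0.0939
```

Request:
move_arm --pt "0 0 0 0 0 0" --pt "0 0 0 0 0 0" --pt "0 0 0 0 0 0" --pt "0 0 0 0 0 0" --pt "0 0 0 0 0 0"

```text
time_s: 11.65
ee_pos: [0.5577, -0.0809, 0.1082]
eef_rot: [3.142, -0.0, 3.052]
force: [-0.1, -0.4, -0.4]
grip_width: 0.0936
```

```bash
cat >> h.py <<'E'
def snap(name,box=None,f=1.9):
    from station import ctrl
    import json
    o=ctrl.get_obs();i=ctrl.camera_info("wrist");im=ctrl.camera("wrist")[:,:,::-1].copy()
    print(round(o['time_s'],2),o['ee_pos'].round(4) if hasattr(o['ee_pos'],'round') else o['ee_pos'],np.round(o['eef_rot'],3),o['grip_width'])
    json.dump({k:np.array(v).tolist() for k,v in i.items()},open(name+".json","w"));cv2.imwrite(f"pics/{name}.png",im)
    if box: c0,r0,c1,r1=box;cv2.imwrite(f"pics/{name}c.png",cv2.resize(im[r0:r1,c0:c1],None,fx=f,fy=f))
    return o,i,im
E
python3 - <<'E'
from h import *
o,i,im=snap("w6",(220,180,430,385))
m=spreaders(im,i,(240,150,412,385))
a,b=cv2.imread("pics/w6c.png"),cv2.imread("pics/w5.png")
b=cv2.resize(b[130:385,200:450],(a.shape[1],a.shape[0]))
cv2.imwrite("pics/w6d.png",np.hstack([a,b]))
E
```

```text
11.65 [ 0.5577 -0.0809  0.1082] [ 3.142 -0.     3.052] 0.09358363567771369
[ 288  222   81   59 2425] [326.4 249.6] [ 0.5631 -0.0816  0.034 ]
[ 301  337   72   49 2049] [334.6 366.7] [ 0.6677 -0.084   0.034 ]
```

View pics/w6d.png

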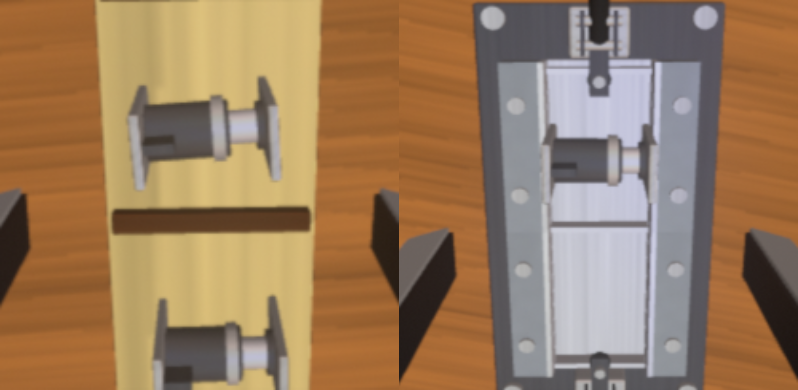

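Right half: first spreader seated square between the flanges in the near bay. Left half: mid spreader plate tops at crop left (129,116)-(138,188), right (273,105)-(281,178).

```bash
python3 - <<'E'
from station import ctrl
from h import *
import json
i=json.load(open('w6.json'));f=lambda p:np.array(p)/1.9+[220,180]
c=plates(i,f([(129,116),(138,188),(273,105),(281,178)]),.06)
o=ctrl.get_obs();plan([*o['ee_pos'],o['eef_rot']],[(*c,.0305,np.pi+np.radians(.3))])
E
```

```text
centre [ 0.5611 -0.0804] len 28.568080579862762 width 53.544322977957364 yaw plates 1.2856643950833224 yaw axis -0.8101762722899863
[-0.0032, 0.001, 0.0777, 0.0, 0.0, -0.182]
  at [ 0.561  -0.0804  0.0305]
```

Request:
move_arm --pt "-0.003 0.0005 0.02 0 0 -0.1" --pt "-0.002 0.001 0.04 0 0 -0.17" --pt "-0.002 0.001 0.065 0 0 -0.17" --pt "-0.002 0.001 0.0775 0 0 -0.17" --pt "-0.002 0.001 0.0775 0 0 -0.17"

```text
time_s: 12.12
ee_pos: [0.5583, -0.0805, 0.0281]
eef_rot: [3.141, -0.004, 3.139]
force: [-0.2, -1.0, -0.0]
grip_width: 0.0938
```

Request:
move_arm --pt "0 0 0 0 0 0" --pt "0 0 0 0 0 0" --pt "0 0 0 0 0 0" --pt "0 0 0 0 0 0" --pt "0 0 0 0 0 0" --fingers -1 --grip_force 9

```text
time_s: 12.53
ee_pos: [0.5602, -0.0812, 0.0314]
eef_rot: [-3.141, 0.001, 3.139]
force: [0.0, -0.1, 0.2]
grip_width: 0.0639
```

Request:
move_arm --pt "0 0 0 0 0 0" --pt "0 0 0 0 0 0" --pt "0 0 0 0 0 0" --pt "0 0 0 0 0 0" --pt "0 0 0 0 0 0"

```text
time_s: 12.95
ee_pos: [0.5601, -0.0812, 0.031]
eef_rot: [-3.141, 0.001, 3.139]
force: [-0.3, 1.2, 6.1]
grip_width: 0.0455
```

Request:
move_arm --pt "0 0 0 0 0 0" --pt "0 0 0 0 0 0" --pt "0 0 0 0 0 0" --pt "0 0 0 0 0 0" --pt "0 0 0 0 0 0"

```text
time_s: 13.37
ee_pos: [0.5601, -0.0812, 0.031]
eef_rot: [-3.141, 0.001, 3.139]
force: [-1.1, 1.1, 4.9]
grip_width: 0.0455
```

Mid one is tired (45.5 mm at 9 N). To keep the order of the task I let it go here and fetch the far one first.

Request:
move_arm --pt "0 0 0 0 0 0" --pt "0 0 0 0 0 0" --pt "0 0 0 0 0 0" --pt "0 0 0 0 0 0" --pt "0 0 0 0 0 0" --fingers 1

```text
time_s: 13.78
ee_pos: [0.5595, -0.081, 0.0303]
eef_rot: [3.141, -0.001, 3.139]
force: [-0.4, -0.1, 0.4]
grip_width: 0.0755
```

Request:
move_arm --pt "0 0 -0.02 0 0 0" --pt "0 0 -0.05 0 0 0" --pt "0 0 -0.08 0 0 0" --pt "-0.03 0 -0.08 0 0 0.08" --pt "-0.065 -0.001 -0.08 0 0 0.16"

```text
time_s: 14.2
ee_pos: [0.6259, -0.0824, 0.1137]
eef_rot: [-3.141, 0.004, 3.053]
force: [0.3, -0.1, -0.2]
grip_width: 0.094
```

Request:
move_arm --pt "-0.039 0 0 0 0 0" --pt "-0.039 0 0 0 0 0" --pt "-0.039 0 0 0 0 0" --pt "-0.039 0 0 0 0 0" --pt "-0.039 0 0 0 0 0"

```text
time_s: 14.62
ee_pos: [0.6628, -0.0856, 0.1109]
eef_rot: [3.142, -0.0, 3.055]
force: [-0.5, -0.5, 0.3]
grip_width: 0.0938
```

```bash
python3 - <<'E'
from h import *
o,i,im=snap("w7",(220,130,430,385),2.2)
m=spreaders(im,i,(240,130,412,385))
E
```

```text
14.62 [ 0.6628 -0.0856  0.1109] [ 3.142 -0.     3.055] 0.09380696622807849
[ 292  223   79   56 2399] [330. 249.] [ 0.6688 -0.0835  0.034 ]
[ 387  319   26   67 1437] [401.6 353.5] [ 0.7667 -0.0305  0.034 ]
```

View pics/w7c.png

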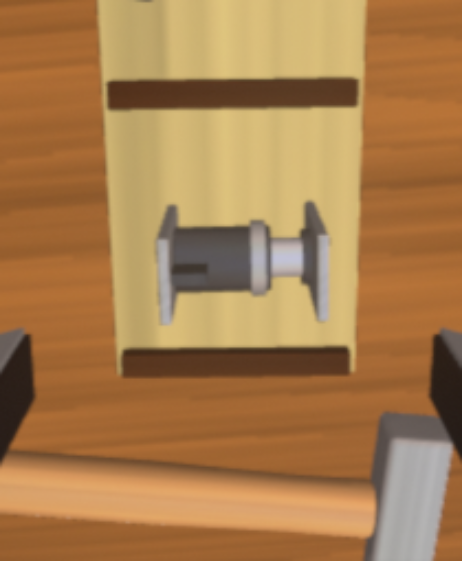

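Far spreader's plate tops: crop left (156,240)-(161,324), right (326,235)-(328,320); hammer is well beyond.

```bash
python3 - <<'E'
from station import ctrl
from h import *
import json
i=json.load(open('w7.json'));f=lambda p:np.array(p)/2.2+[220,130]
c=plates(i,f([(156,240),(161,324),(326,235),(328,320)]),.06)
o=ctrl.get_obs();plan([*o['ee_pos'],o['eef_rot']],[(*c,.0305,np.pi+np.radians(-3.5))])
E
```

```text
centre [ 0.6671 -0.0834] len 28.905853956407032 width 54.74817205509248 yaw plates -2.5055274306147837 yaw axis -3.392846064699048
[-0.004, 0.0026, 0.0808, -0.0, 0.001, -0.048]
  at [ 0.6672 -0.0834  0.0305]
```

Request:
move_arm --pt "-0.002 0.0026 0.02 0 0 -0.05" --pt "-0.002 0.0026 0.04 0 0 -0.05" --pt "-0.002 0.0026 0.065 0 0 -0.05" --pt "-0.002 0.0026 0.08 0 0 -0.05" --pt "-0.002 0.0026 0.08 0 0 -0.05"

```text
time_s: 15.08
ee_pos: [0.6637, -0.0829, 0.0278]
eef_rot: [3.141, -0.005, 3.081]
force: [-0.3, 0.4, -1.6]
grip_width: 0.0943
```

Request:
move_arm --pt "0 0 0 0 0 0" --pt "0 0 0 0 0 0" --pt "0 0 0 0 0 0" --pt "0 0 0 0 0 0" --pt "0 0 0 0 0 0" --fingers -1 --grip_force 9

```text
time_s: 15.5
ee_pos: [0.6662, -0.0833, 0.0316]
eef_rot: [-3.141, 0.001, 3.081]
force: [-0.1, 0.2, 0.1]
grip_width: 0.0635
```

Request:
move_arm --pt "0 0 0 0 0 0" --pt "0 0 0 0 0 0" --pt "0 0 0 0 0 0" --pt "0 0 0 0 0 0" --pt "0 0 0 0 0 0"

```text
time_s: 15.92
ee_pos: [0.6661, -0.0832, 0.0311]
eef_rot: [3.142, 0.001, 3.081]
force: [0.7, 1.3, 4.5]
grip_width: 0.0547
```

Request:
move_arm --pt "0 0 0 0 0 0" --pt "0 0 0 0 0 0" --pt "0 0 0 0 0 0" --pt "0 0 0 0 0 0" --pt "0 0 0 0 0 0" --grip_force 20

```text
time_s: 16.33
ee_pos: [0.6662, -0.0833, 0.0311]
eef_rot: [-3.142, 0.001, 3.081]
force: [0.2, 1.5, 5.2]
grip_width: 0.049
```

Request:
move_arm --pt "0 0 -0.01 0 0 0" --pt "0 0 -0.035 0 0 0" --pt "0 0 -0.07 0 0 0" --pt "0 0 -0.1 0 0 0" --pt "0 0 -0.12 0 0 0"

```text
time_s: 16.75
ee_pos: [0.6663, -0.0834, 0.1543]
eef_rot: [-3.141, 0.003, 3.081]
force: [0.2, -0.2, -1.4]
grip_width: 0.0483
```

```bash
python3 - <<'E'
from station import ctrl
from h import *
o=ctrl.get_obs();print(o['ee_pos'],o['grip_width'])
plan([*o['ee_pos'],o['eef_rot']],[(.613,.213,.15,3.3528)])
E
```

```text
[ 0.66626285 -0.08343481  0.15430933] 0.04828184225291972
[0.0355, 0.1463, 0.002, -0.001, 0.002, -0.259]
[0.0154, 0.1498, 0.0021, -0.001, 0.003, -0.26]
  at [0.613 0.213 0.15 ]
```

Request:
move_arm --pt "0.009 0.036 0 0 0 -0.065" --pt "0.018 0.073 0 0 0 -0.13" --pt "0.027 0.11 0 0 0 -0.195" --pt "0.0355 0.146 0.0 0 0 -0.26" --pt "0.0355 0.146 0.0 0 0 -0.26"

```text
time_s: 17.17
ee_pos: [0.6378, 0.0704, 0.151]
eef_rot: [3.141, -0.001, -3.059]
force: [0.1, -0.2, -1.4]
grip_width: 0.0481
```

Request:
move_arm --pt "0.004 0.037 0 0 0 -0.065" --pt "0.008 0.074 0 0 0 -0.13" --pt "0.012 0.112 0 0 0 -0.195" --pt "0.0155 0.149 0.0 0 0 -0.26" --pt "0.0155 0.149 0.0 0 0 -0.26"

```text
time_s: 17.58
ee_pos: [0.6106, 0.2178, 0.1507]
eef_rot: [3.141, -0.001, -2.922]
force: [0.1, 0.2, -2.3]
grip_width: 0.0485
```

Request:
move_arm --pt "0 0 0 0 0 0" --pt "0 0 0.01 0 0 0" --pt "0 0 0.02 0 0 0" --pt "0 0 0.03 0 0 0" --pt "0 0 0.03 0 0 0"

```text
time_s: 18.0
ee_pos: [0.6115, 0.2106, 0.1173]
eef_rot: [-3.141, -0.004, -2.931]
force: [-0.1, 0.1, -3.2]
grip_width: 0.0481
```

```bash
python3 - <<'E'
from station import ctrl
from h import *
o=ctrl.get_obs();print(o['ee_pos'],o['eef_rot'],o['force'])
plan([*o['ee_pos'],o['eef_rot']],[(.6132,.2118,.065,-2.932)])
E
```

```text
[0.61151883 0.21061222 0.11734371] [-3.14122018 -0.00447839 -2.93108792] [-0.12896001  0.09764809 -3.19792333]
[-0.0021, 0.0008, 0.0523, -0.001, -0.009, 0.002]
  at [0.6132 0.2118 0.065 ]
```

Request:
move_arm --pt "-0.002 0.0008 0.015 0 0 0" --pt "-0.002 0.0008 0.03 0 0 0" --pt "-0.002 0.0008 0.045 0 0 0" --pt "-0.002 0.0008 0.054 0 0 0" --pt "-0.002 0.0008 0.054 0 0 0"

```text
time_s: 18.42
ee_pos: [0.6134, 0.2125, 0.0644]
eef_rot: [-3.141, -0.004, -2.93]
force: [0.3, -0.4, -2.1]
grip_width: 0.0479
```

Request:
move_arm --pt "0 0 0 0 0 0" --pt "0 0 0 0 0 0" --pt "0 0 0 0 0 0" --pt "0 0 0 0 0 0" --pt "0 0 0 0 0 0"

```text
time_s: 18.83
ee_pos: [0.6145, 0.2133, 0.0673]
eef_rot: [3.142, 0.001, -2.93]
force: [-0.5, 0.6, -2.1]
grip_width: 0.0482
```

```bash
python3 - <<'E'
from h import *
o,i,im=snap("w8",(200,130,450,385),2.3)
E
```

```text
18.83 [0.6145 0.2133 0.0673] [ 3.142e+00  1.000e-03 -2.930e+00] 0.048220378759927414
```

View pics/w8c.png

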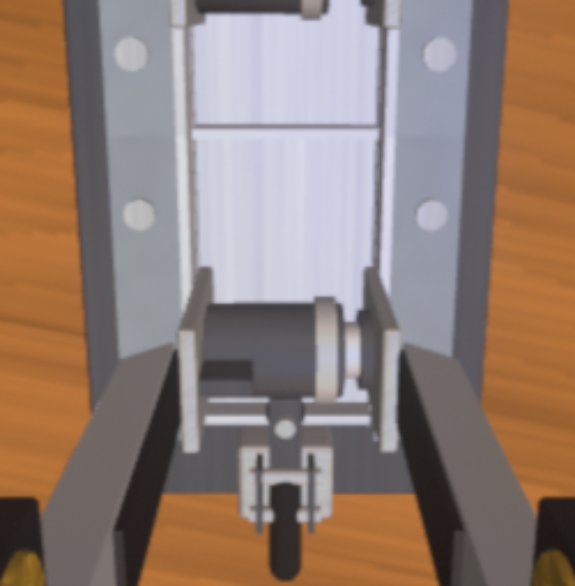

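Spreader mid at crop col 290 versus bolt midline 285.5: jig is about 1.2 mm to the left; shift -1.3 mm, then down.

Request:
move_arm --pt "0 -0.0013 0 0 0 0" --pt "0 -0.0013 0.006 0 0 0" --pt "0 -0.0013 0.012 0 0 0" --pt "0 -0.0013 0.018 0 0 0" --pt "0 -0.0013 0.021 0 0 0"

```text
time_s: 19.3
ee_pos: [0.614, 0.2118, 0.0441]
eef_rot: [-3.141, -0.002, -2.93]
force: [-0.5, 0.2, -1.9]
grip_width: 0.048
```

Request:
move_arm --pt "0 0 0.001 0 0 0" --pt "0 0 0.002 0 0 0" --pt "0 0 0.003 0 0 0" --pt "0 0 0.004 0 0 0" --pt "0 0 0.004 0 0 0"

```text
time_s: 19.72
ee_pos: [0.6145, 0.212, 0.0416]
eef_rot: [3.142, 0.0, -2.93]
force: [0.8, -0.2, -1.9]
grip_width: 0.0481
```

Request:
move_arm --pt "0 0 0.001 0 0 0" --pt "0 0 0.002 0 0 0" --pt "0 0 0.003 0 0 0" --pt "0 0 0.004 0 0 0" --pt "0 0 0.004 0 0 0"

```text
time_s: 20.13
ee_pos: [0.6144, 0.2119, 0.0374]
eef_rot: [-3.142, -0.0, -2.93]
force: [0.6, 0.0, -1.4]
grip_width: 0.0484
```

Request:
move_arm --pt "0 0 0.0004 0 0 0" --pt "0 0 0.0008 0 0 0" --pt "0 0 0.0012 0 0 0" --pt "0 0 0.0015 0 0 0" --pt "0 0 0.0015 0 0 0"

```text
time_s: 20.55
ee_pos: [0.6146, 0.2119, 0.0362]
eef_rot: [-3.142, 0.0, -2.93]
force: [0.4, 0.1, -2.2]
grip_width: 0.0484
```

Request:
move_arm --pt "0 0 0.0004 0 0 0" --pt "0 0 0.0008 0 0 0" --pt "0 0 0.0012 0 0 0" --pt "0 0 0.0015 0 0 0" --pt "0 0 0.0015 0 0 0"

```text
time_s: 20.97
ee_pos: [0.6151, 0.2121, 0.0361]
eef_rot: [3.142, 0.002, -2.93]
force: [-3.9, -1.3, 9.7]
grip_width: 0.0482
```

Request:
move_arm --pt "0 0 0.0004 0 0 0" --pt "0 0 0.0008 0 0 0" --pt "0 0 0.0008 0 0 0" --pt "0 0 0.0008 0 0 0" --pt "0 0 0.0008 0 0 0"

```text
time_s: 21.38
ee_pos: [0.6154, 0.2121, 0.0361]
eef_rot: [3.142, 0.003, -2.93]
force: [-5.1, -2.1, 15.5]
grip_width: 0.0481
```

Request:
move_arm --pt "0 0 -0.0008 0 0 0" --pt "0 0 -0.0008 0 0 0" --pt "0 0 -0.0008 0 0 0" --pt "0 0 -0.0008 0 0 0" --pt "0 0 -0.0008 0 0 0" --grip_force 8

```text
time_s: 21.8
ee_pos: [0.6152, 0.2124, 0.0359]
eef_rot: [3.141, 0.002, -2.929]
force: [-1.0, 1.8, 7.6]
grip_width: 0.0531
```

Request:
move_arm --pt "0 0 0 0 0 0" --pt "0 0 0 0 0 0" --pt "0 0 0 0 0 0" --pt "0 0 0 0 0 0" --pt "0 0 0 0 0 0" --grip_force 4

```text
time_s: 22.22
ee_pos: [0.6152, 0.2124, 0.0357]
eef_rot: [3.141, 0.002, -2.929]
force: [0.9, 1.2, 6.8]
grip_width: 0.0536
```

Request:
move_arm --pt "0 0 0 0 0 0" --pt "0 0 0 0 0 0" --pt "0 0 0 0 0 0" --pt "0 0 0 0 0 0" --pt "0 0 0 0 0 0" --fingers 0.6

```text
time_s: 22.63
ee_pos: [0.6145, 0.2119, 0.0345]
eef_rot: [-3.142, -0.0, -2.93]
force: [0.5, 0.3, 0.4]
grip_width: 0.0751
```

Request:
move_arm --pt "0 0 -0.01 0 0 0" --pt "0 0 -0.03 0 0 0" --pt "0 0 -0.06 0 0 0" --pt "0 0 -0.09 0 0 0" --pt "0 0 -0.1 0 0 0" --fingers 1

```text
time_s: 23.05
ee_pos: [0.616, 0.2124, 0.1403]
eef_rot: [3.141, 0.006, -2.93]
force: [0.1, 0.9, 0.0]
grip_width: 0.0938
```

```bash
python3 - <<'E'
from h import *
o,i,im=snap("w9",(160,100,480,385),2.3)
plan([*o['ee_pos'],o['eef_rot']],[(.560,-.081,.11,3.139)])
E
```

```text
23.05 [0.616  0.2124 0.1403] [ 3.141  0.006 -2.93 ] 0.09377389843430521
[0.0583, -0.1375, 0.0147, 0.001, 0.006, 0.205]
[0.0432, -0.143, 0.015, 0.001, 0.006, 0.205]
  at [ 0.56  -0.081  0.11 ]
```

Second one also bears at 53.6 mm on the floor. Back for the tired one, at its known pose.

Request:
move_arm --pt "0.0145 -0.034 0.003 0 0 0.05" --pt "0.029 -0.068 0.007 0 0 0.1" --pt "0.044 -0.103 0.011 0 0 0.15" --pt "0.058 -0.1375 0.0147 0 0 0.205" --pt "0.058 -0.1375 0.0147 0 0 0.205"

```text
time_s: 23.52
ee_pos: [0.5852, 0.0601, 0.1185]
eef_rot: [-3.141, -0.003, -3.043]
force: [0.6, 0.7, -0.4]
grip_width: 0.094
```

Request:
move_arm --pt "0.011 -0.036 0.003 0 0 0.05" --pt "0.022 -0.072 0.007 0 0 0.1" --pt "0.033 -0.108 0.011 0 0 0.15" --pt "0.043 -0.143 0.015 0 0 0.205" --pt "0.043 -0.143 0.015 0 0 0.205"

```text
time_s: 23.93
ee_pos: [0.5573, -0.0861, 0.1036]
eef_rot: [-3.141, -0.002, 3.133]
force: [0.2, 0.5, -0.5]
grip_width: 0.0942
```

Request:
move_arm --pt "0 0 0 0 0 0" --pt "0 0 0 0 0 0" --pt "0 0 0 0 0 0" --pt "0 0 0 0 0 0" --pt "0 0 0 0 0 0"

```text
time_s: 24.35
ee_pos: [0.5591, -0.0804, 0.1049]
eef_rot: [3.142, 0.0, 3.14]
force: [-0.5, -0.8, 0.1]
grip_width: 0.0942
```

```bash
python3 - <<'E'
from h import *
o,i,im=snap("w10",(220,180,430,385),1.9)
spreaders(im,i,(240,150,412,385))
plan([*o['ee_pos'],o['eef_rot']],[(.560,-.081,.0305,3.139)])
a=cv2.imread("pics/w10c.png");b=cv2.imread("pics/w9c.png");b=cv2.resize(b,(390,390));cv2.imwrite("pics/w10d.png",np.hstack([cv2.resize(a,(390,390)),b]))
E
```

```text
24.35 [ 0.5591 -0.0804  0.1049] [3.142 0.    3.14 ] 0.09416398743487996
[ 285  223   81   56 2493] [323.4 249.2] [ 0.5631 -0.083   0.034 ]
[-0.0009, -0.0006, 0.0744, 0.0, 0.0, 0.003]
  at [ 0.56   -0.081   0.0305]
```

View pics/w10d.png

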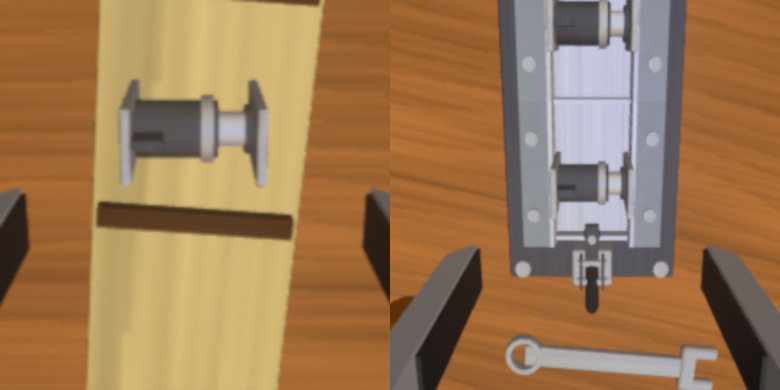

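Both firm spreaders sit square in their bays; the tired one stands aligned between the fingers. Pinch at 9 N and carry to the tray.

Request:
move_arm --pt "-0.001 -0.0006 0.02 0 0 0" --pt "-0.001 -0.0006 0.04 0 0 0" --pt "-0.001 -0.0006 0.06 0 0 0" --pt "-0.001 -0.0006 0.074 0 0 0" --pt "-0.001 -0.0006 0.074 0 0 0"

```text
time_s: 24.82
ee_pos: [0.5584, -0.0813, 0.0282]
eef_rot: [3.141, -0.004, 3.14]
force: [0.1, -0.2, 0.4]
grip_width: 0.094
```

Request:
move_arm --pt "0 0 0 0 0 0" --pt "0 0 0 0 0 0" --pt "0 0 0 0 0 0" --pt "0 0 0 0 0 0" --pt "0 0 0 0 0 0" --fingers -1 --grip_force 9

```text
time_s: 25.23
ee_pos: [0.5603, -0.0821, 0.0317]
eef_rot: [-3.141, 0.001, 3.139]
force: [0.2, -0.2, 0.1]
grip_width: 0.0639
```

Request:
move_arm --pt "0 0 0 0 0 0" --pt "0 0 0 0 0 0" --pt "0 0 0 0 0 0" --pt "0 0 0 0 0 0" --pt "0 0 0 0 0 0"

```text
time_s: 25.65
ee_pos: [0.5602, -0.082, 0.0313]
eef_rot: [-3.142, 0.001, 3.139]
force: [-0.9, 1.8, 5.8]
grip_width: 0.0453
```

Request:
move_arm --pt "0 0 -0.01 0 0 0" --pt "0 0 -0.03 0 0 0" --pt "0 0 -0.05 0 0 0" --pt "0 0 -0.075 0 0 0" --pt "0 0 -0.09 0 0 0" --grip_force 14

```text
time_s: 26.07
ee_pos: [0.5602, -0.0821, 0.1235]
eef_rot: [-3.141, 0.001, 3.139]
force: [-0.3, -0.9, -2.2]
grip_width: 0.0435
```

```bash
python3 - <<'E'
from station import ctrl
from h import *
o=ctrl.get_obs();print(o['ee_pos'],o['grip_width'])
plan([*o['ee_pos'],o['eef_rot']],[(.507,-.308,.12,3.139),(.507,-.308,.03,3.139)])
E
```

```text
[ 0.56018639 -0.08211082  0.12349749] 0.04352752066419382
[0.0263, -0.113, 0.0018, -0.0, 0.001, -0.0]
[0.0263, -0.113, 0.0017, -0.001, 0.002, -0.0]
  at [ 0.507 -0.308  0.12 ]
[-0.0, -0.0, 0.09, 0.0, -0.0, -0.0]
  at [ 0.507 -0.308  0.03 ]
```

Request:
move_arm --pt "0.0088 -0.037 0 0 0 0" --pt "0.0176 -0.075 0 0 0 0" --pt "0.026 -0.113 0 0 0 0" --pt "0.035 -0.15 0 0 0 0" --pt "0.044 -0.188 0 0 0 0"

```text
time_s: 26.48
ee_pos: [0.5145, -0.2714, 0.1212]
eef_rot: [3.141, -0.0, 3.139]
force: [1.0, -0.6, -1.3]
grip_width: 0.043
```

Request:
move_arm --pt "0.009 -0.038 0 0 0 0" --pt "0.009 -0.038 0.0 0 0 0" --pt "0.009 -0.038 0.025 0 0 0" --pt "0.009 -0.038 0.05 0 0 0" --pt "0.009 -0.038 0.075 0 0 0"

```text
time_s: 26.9
ee_pos: [0.506, -0.308, 0.0453]
eef_rot: [-3.141, -0.0, 3.138]
force: [0.6, 0.2, -2.0]
grip_width: 0.0437
```

Request:
move_arm --pt "0 0 0.003 0 0 0" --pt "0 0 0.006 0 0 0" --pt "0 0 0.009 0 0 0" --pt "0 0 0.011 0 0 0" --pt "0 0 0.011 0 0 0"

```text
time_s: 27.32
ee_pos: [0.5067, -0.3081, 0.0359]
eef_rot: [-3.141, 0.001, 3.139]
force: [0.2, 0.2, -1.8]
grip_width: 0.0435
```

Request:
move_arm --pt "0 0 0.003 0 0 0" --pt "0 0 0.006 0 0 0" --pt "0 0 0.009 0 0 0" --pt "0 0 0.01 0 0 0" --pt "0 0 0.01 0 0 0"

```text
time_s: 27.73
ee_pos: [0.5062, -0.3078, 0.0247]
eef_rot: [3.141, -0.0, 3.139]
force: [-0.9, 0.3, -2.2]
grip_width: 0.0431
```

Request:
move_arm --pt "0 0 0.0005 0 0 0" --pt "0 0 0.001 0 0 0" --pt "0 0 0.0015 0 0 0" --pt "0 0 0.002 0 0 0" --pt "0 0 0.002 0 0 0"

```text
time_s: 28.15
ee_pos: [0.5068, -0.308, 0.0243]
eef_rot: [-3.141, 0.001, 3.139]
force: [-3.3, 3.9, 10.6]
grip_width: 0.0434
```

On the tray floor. Ease the grip, open and retreat, then look.

Request:
move_arm --pt "0 0 -0.0007 0 0 0" --pt "0 0 -0.0007 0 0 0" --pt "0 0 -0.0007 0 0 0" --pt "0 0 -0.0007 0 0 0" --pt "0 0 -0.0007 0 0 0" --grip_force 4

```text
time_s: 28.57
ee_pos: [0.5067, -0.3081, 0.0243]
eef_rot: [-3.141, 0.001, 3.139]
force: [-0.6, 0.3, 6.2]
grip_width: 0.0514
```

Request:
move_arm --pt "0 0 0 0 0 0" --pt "0 0 0 0 0 0" --pt "0 0 0 0 0 0" --pt "0 0 0 0 0 0" --pt "0 0 0 0 0 0" --fingers 0.8

```text
time_s: 28.98
ee_pos: [0.5062, -0.3078, 0.0235]
eef_rot: [3.141, -0.0, 3.139]
force: [0.4, 0.7, -0.0]
grip_width: 0.0814
```

Request:
move_arm --pt "0 0 -0.01 0 0 0" --pt "0 0 -0.03 0 0 0" --pt "0 0 -0.06 0 0 0" --pt "0 0 -0.09 0 0 0" --pt "0 0 -0.13 0 0 0"

```text
time_s: 29.4
ee_pos: [0.5055, -0.3073, 0.1542]
eef_rot: [3.14, -0.002, 3.139]
force: [-0.4, -0.2, -0.1]
grip_width: 0.0843
```

Request:
move_arm --pt "0.03 0.0 -0.02 0 0 0" --pt "0.06 0 -0.05 0 0 0" --pt "0.09 0 -0.05 0 0 0" --pt "0.1 0 -0.05 0 0 0" --pt "0.1 0 -0.05 0 0 0"

```text
time_s: 29.82
ee_pos: [0.405, -0.3078, 0.2048]
eef_rot: [-3.141, 0.001, 3.137]
force: [0.8, 0.6, 0.2]
grip_width: 0.0847
```

```bash
python3 - <<'E'
from station import ctrl
from h import *
a=ctrl.camera("side")[:,:,::-1]
cv2.imwrite("pics/s9.png",cv2.resize(a[110:410,200:520],None,fx=1.9,fy=1.9))
E
```

```text
(no output)
```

View pics/s9.png

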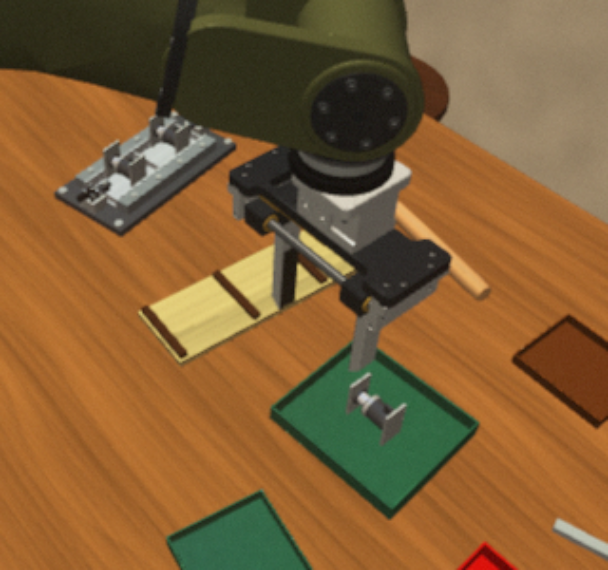

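The tired spreader stands on the large green tray's floor (crop 377,405) and the two firm ones sit upright in the jig (crop 122,165 and 172,133). The gripper is clear of everything, so I hand in.

```bash
python3 -c "
from station import ctrl
print(ctrl.hand_in())"
```

```text
the job is handed in; nothing more can be done
None
```

The job is done and handed in at about 30 s of the 72 s allowed; the hand-in gives no verdict.

- **Sorting:** I pinched each spreader at 9 N. The near one read 55.0 mm and the far one 54.7 mm, so both are firm. The middle one read 45.5 mm, so it is the tired one.
- **Firm spreaders:** I fitted the near one in the near bay and the far one in the far bay. I lowered each, pinched at 20 N, until it met the channel floor, pressing with at most about 20 N. On release both opened to about 53.5 mm, which is the gap between the flanges at the foot. A close picture showed both square in their bays.
- **Tired spreader:** After pinching it I left it in its stall until both firm ones were in, then put it on the floor of the larger green tray. The last side picture shows it standing there and the two fitted ones upright, with the gripper clear.

I moved none of the jar, tools or steel block. None of my checks failed. The force on the flanges was not measured; I judged the fit from the finger opening and the pictures.

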